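# Rebuild the grooming tray tower

### The arm

A 6-joint arm with a two-finger parallel gripper is mounted at the origin on the work surface. World frame = base frame: x ahead of the robot, y to its left, z up, the work surface at z = 0. Lengths are in m, angles in rad, forces in N, time in s.
With the tool pointing down it reaches from about 0.425 to 0.95 m from the base axis. Payload 3.5 kg.
Tool frame: the origin (TCP) lies midway between the tips of the shut fingers; the grasp point (between the pads) lies 19 mm behind it; z points along the fingers, y is the line along which they close (so a half turn about z gives the same grasp; the last joint's range is limited). The gripper opens to 85 mm and grips with 20 to 120 N. Pads are 22 mm wide; open, the fingers measure 114 mm over their backs; the gripper's body (76 mm by 85 mm) begins 54 mm behind the grasp point. The pads swing forward as they close: fully open they stand 13 mm farther back than shut.
Start: joints at [-1.301, 0.286, 1.577, -0, 1.279, -0.15], TCP at [0.275, -0.616, 0.231] pointing down, gripper open.
Joint ranges: [-2.77, 2.77], [-0.9, 2.22], [0.21, 2.48], [-1.53, 4.67], [0.24, 2.81], [-2.84, 2.84]. Speed limits (rad/s): [2.79, 2.79, 3.14, 3.14, 3.14, 3.14].

### API

Orientations are given as a unit quaternion [w, x, y, z].
In Python, from station import robot gives the robot as it stands.
- The arm moves only by the shell command python3 -m inch [OPENING] [FORCE], which reads ROWS from standard input. ROWS is a JSON list of rows, 1 to 8 of them, each written [[dx, dy, dz], turn]: dx, dy, dz in m, then a turn about the tool's z in rad; each row is the pose to reach, as a shift and turn from the pose commanded when the command began, along the tool's axes at that moment; what a row does not reach only later rows make up. A row lasts 1/12 s, in which the tool goes at most 0.0417 m and 0.125 rad, less where a joint would pass 70% of its speed; a pose out of reach is approached as far as the arm can. OPENING is the opening from 0.0 (shut) to 1.0 (fully open), set as the command begins (- or left out keeps the last). The fingers move at their own pace and stop on an object; FORCE is the grip in N (left out, the last holds). Time passes only in rows, so rows that do not move let the fingers close. It prints the time, the measured TCP pose, the force, the opening and the grip force at its end. Input that does not fit is refused with a message, and nothing moves.
- robot.sense(): the state, without advancing time (a new reading comes with each control period).
- robot.get_image(name): name is "scene" or "top"; returns a dict with "frame" (384x512x3 uint8, red, green, blue), "z_map" (384x512 float32, m along the optical axis (not along the pixel's ray), 0 where there is no reading), "K" (3x3 intrinsics, pixels), "dist_coeffs" ([k1, k2, p1, p2, k3] as OpenCV has them; the pictures are not rectified), "origin" and "rotation" of the camera in the world. Camera axes: x right, y up, looking along -z (the intrinsics and any distortion apply to the point x, -y, -z); pixel columns grow to the right and rows downward; lengths in m; the calibration is good to about 2 mm. A picture is of the moment at which its call begins.
- robot.hand_in(): hands the job in; it is judged then, once.
The state is a dict: "time_s": time; "joint_positions": joint angles; "joint_vel": joint speeds; "tau": joint torques, N m; "position": TCP position; "tool_rot": TCP orientation; "ft_force": force on the tool from outside, world axes, zero at the start; "moment": the same for the moment, N m; "grip_width": opening from 0.0 (shut) to 1.0 (fully open); "grip_force": force on a finger pad.
Only numpy, scipy, OpenCV 4.12 (cv2) and the standard library are available. Lean on these libraries where they do the work, as an engineer would, in place of code of your own. Each camera call takes 0.05 s, during which the arm holds its last target. There are 200 camera calls.

### The job

Rebuild the grey tray tower on the base tray, strictly from the bottom up: first lay the slicker brush flat, pins down, in the base tray, then stack the deep two-compartment tray squarely on the base so that it drops fully home, then lay the comb flat in either compartment of that tray, and last stack the shallow four-compartment tray fully home on top, its long sides in line with the others. Leave the mug and the round tin standing where they are.

Things in the scene. Friction and masses are not known exactly. Their poses are not given: they have to be found in the camera images.
- base_tray: Base tray, fixed to the bench: open grey plastic tray WITHOUT divider, outside 150 (x) by 200 mm (y, its long way), 62 mm high; walls and floor 4 mm thick, so 142 x 192 mm inside. Origin: centre of the underside, on the bench; z up. The brush fits in only lengthwise, along the tray's y, either way round.
- deep_tray: Deep grey tray, 220 g, 150 (x) x 200 (y) x 50 mm, 4 mm walls. Origin: underside centre, z up. Grip: ONE central divider, 10 mm thick, along x, top z=42; close along y. It leaves 2 compartments 142 x 91 mm, centres y=+-50, floor z=10. A foot 130 x 180, 6 mm deep, drops into the mouth below, the edge on its rim (6 mm play): origin then 56 mm above the base's. 180 deg turn is fine.
- shallow_tray: Shallow grey tray, 180 g, 150 (x) by 200 mm (y), walls to z=34. Origin: underside centre, z up. FOUR compartments. Grip: central rib 10 mm thick along x, top at z=44 mm, closing along y; cross walls at y=+-66 (3 mm thick, to z=30): open at most 60 mm there. Same foot as the deep tray; home on it, its origin is 44 mm above the deep tray's. 180 deg turn is fine.
- slicker_brush: Purple slicker brush, 100 g, pins down. Origin: bench level under the grip point on the handle (near the balance point); x points to the head, z up. Handle 22 mm wide (y), z = 8 to 26 mm, from x = -72 to +28 mm; butt end down to z = 0 at its tail; head 50 x 62 mm at x = +28 to +78 mm, z = 0 to 28 mm. Grip at the origin from above, closing along y.
- comb: Chrome comb lying flat, 60 g: 118 mm long (x), 26 mm wide (y), spine 9 x 9 mm along the +y side, teeth 5 mm thick (z = 0 to 5 mm) to the -y side. Origin: centre of the underside, z up. Grip across the 26 mm at the origin from above, fingertips low, closing along y. It fits a compartment of the deep tray lying along that tray's x.
- mug: White ceramic mug, bystander, loose: 80 mm across with a handle at its +y side, 85 mm high. Origin: centre of the underside. Leave it where it stands.
- balm_tin: Round lidded aluminium tin, bystander, loose: 66 mm across, 26 mm high. Origin: centre of the underside. Leave it where it stands.
Things that resemble listed ones, but are neither listed nor needed, are in the scene too. Several things have the shape of the comb; the one meant has the colours described above.

How it is judged:
On the way, in this order (a step that is already met when the one before it is completed fails the run):
1. the brush lies flat in the base tray, released (x of slicker_brush in the frame of base_tray between -0.055 and 0.055 m and y of slicker_brush in the frame of base_tray between -0.06 and 0.06 m and z of slicker_brush in the frame of base_tray between -0.002 and 0.012 m and angle between slicker_brush's own z axis and vertical below 0.15 rad and contact force between the fingers and slicker_brush below 0.1 N), for 0.2 s.
2. the deep tray is fully home on the base tray, released (z of deep_tray in the frame of base_tray between 0.053 and 0.059 m and angle between deep_tray's own z axis and vertical below 0.03 rad and horizontal distance between deep_tray and base_tray below 0.012 m and angle between the y axis of deep_tray and the y axis of base_tray, either way round below 0.1 rad and contact force between the fingers and deep_tray below 0.1 N), for 0.2 s.
3. the comb lies flat in a compartment of the deep tray, released (x of comb in the frame of deep_tray between -0.03 and 0.03 m and (y of comb in the frame of deep_tray between 0.012 and 0.09 m or y of comb in the frame of deep_tray between -0.09 and -0.012 m) and z of comb in the frame of deep_tray between 0.007 and 0.016 m and angle between comb's own z axis and vertical below 0.15 rad and contact force between the fingers and comb below 0.1 N), for 0.2 s.
4. the shallow tray is fully home on the deep tray, released (z of shallow_tray in the frame of deep_tray between 0.041 and 0.047 m and angle between shallow_tray's own z axis and vertical below 0.03 rad and horizontal distance between shallow_tray and deep_tray below 0.012 m and angle between the y axis of shallow_tray and the y axis of deep_tray, either way round below 0.1 rad and contact force between the fingers and shallow_tray below 0.1 N), for 0.2 s.
At the end, for the whole second after the job is handed in: Brush flat on the base tray's floor, deep tray home on the base, comb flat on the floor of one deep-tray compartment, shallow tray home on top; lying within 0.15 rad of flat, trays within 3 mm of height, 12 mm of centre, 0.03 rad of level and 0.1 rad in line; all at rest (x of slicker_brush in the frame of base_tray between -0.055 and 0.055 m and y of slicker_brush in the frame of base_tray between -0.06 and 0.06 m and z of slicker_brush in the frame of base_tray between -0.002 and 0.012 m and angle between each of slicker_brush, comb's own z axis and vertical below 0.15 rad and z of deep_tray in the frame of base_tray between 0.053 and 0.059 m and angle between each of deep_tray, shallow_tray's own z axis and vertical below 0.03 rad and horizontal distance between deep_tray and base_tray below 0.012 m and angle between the y axis of deep_tray and the y axis of base_tray, either way round below 0.1 rad and x of comb in the frame of deep_tray between -0.03 and 0.03 m and (y of comb in the frame of deep_tray between 0.012 and 0.09 m or y of comb in the frame of deep_tray between -0.09 and -0.012 m) and z of comb in the frame of deep_tray between 0.007 and 0.016 m and z of shallow_tray in the frame of deep_tray between 0.041 and 0.047 m and horizontal distance between shallow_tray and deep_tray below 0.012 m and angle between the y axis of shallow_tray and the y axis of deep_tray, either way round below 0.1 rad and linear speed of each of deep_tray, shallow_tray, slicker_brush, comb below 0.01 m/s and angular speed of each of deep_tray, shallow_tray, slicker_brush, comb below 0.1 rad/s); the robot touches nothing.
It fails at once if the mug is shifted by more than 30 mm or tipped (distance of mug from where it was at the start of the episode above 0.03 m or angle between mug's own z axis and vertical above 0.4 rad).
It fails at once if the round tin is shifted by more than 30 mm (distance of balm_tin from where it was at the start of the episode above 0.03 m).
It also fails if it takes over 144 s, if anything falls off the work surface, if the arm or the gripper's body presses on something with over 40 N, if the wrist force passes 120 N, or if a joint passes its speed limit or range.

## Working session

There is one attempt and no reset: what is moved stays moved. The work goes in short steps, Python scripts to look and compute and a shell command to move; the robot and the scene stay as the last step left them, time stands still between calls to the robot, and variables do not carry over. Pictures are saved under pics/ and viewed, at most 14 in all, crops included, and the job is handed in when it is done.

```bash
mkdir -p pics
cat > h.py <<'E'
import numpy as np, cv2
from station import robot
def cloud(name,im=None):
    im=im or robot.get_image(name)
    z=im["z_map"]; h,w=z.shape
    u,v=np.meshgrid(np.arange(w),np.arange(h))
    p=cv2.undistortPoints(np.stack([u,v],-1).reshape(-1,1,2).astype(np.float64),im["K"],np.array(im["dist_coeffs"],float)).reshape(h,w,2)
    c=np.stack([p[...,0]*z,-p[...,1]*z,-z],-1)
    W=c@np.array(im["rotation"]).T+np.array(im["origin"])
    W[z==0]=np.nan
    return im,W
def save(im,f,box=None,s=1):
    a=im["frame"]
    if box: a=a[box[1]:box[3],box[0]:box[2]]
    cv2.imwrite(f,cv2.resize(a[...,::-1],None,fx=s,fy=s,interpolation=cv2.INTER_CUBIC))
E
python3 - <<'E'
from h import *
for n in("top","scene"):
    im,W=cloud(n); save(im,f"pics/{n}0.png",s=1.5); print(n,im["origin"],np.round(im["rotation"],3))
    np.save(n+"W.npy",W); np.save(n+"F.npy",im["frame"])
print(robot.sense())
E
```

```text
Traceback (most recent call last):
  File "h.py", line 9, in cloud
    W=c@np.array(im["rotation"]).T+np.array(im["origin"])
      ~^~~~~~~~~~~~~~~~~~~~~~~~~~~
ValueError: matmul: Input operand 1 has a mismatch in its core dimension 0, with gufunc signature (n?,k),(k,m?)->(n?,m?) (size 4 is different from 3)
```

Rotation is a quaternion.

```bash
sed -i 's/np.array(im\["rotation"\]).T/R.from_quat(np.array(im["rotation"])[[1,2,3,0]]).as_matrix().T/; 1a from scipy.spatial.transform import Rotation as R' h.py
python3 - <<'E'
from h import *
for n in("top","scene"):
    im,W=cloud(n); save(im,f"pics/{n}0.png",s=1.5); print(n,im["origin"],np.round(im["rotation"],3))
    np.save(n+"W.npy",W); np.save(n+"F.npy",im["frame"])
print(robot.sense())
E
```

```text
top [0.34914035 0.05023124 1.46931269] [-0.696 -0.031  0.018  0.717]
scene [0.76447603 0.69832476 0.77707078] [0.209 0.08  0.366 0.903]
{'time_s': 0.15, 'joint_positions': array([-1.30099158e+00,  2.87005342e-01,  1.57783884e+00,  1.10690783e-05,
        1.27860313e+00, -1.50016219e-01]), 'joint_vel': array([ 0.00019158, -0.00162396, -0.00517668, -0.00112642, -0.00066307,
        0.00070636]), 'tau': array([ 9.51803850e-04, -4.06606865e+01, -2.93140143e+01, -1.67800354e-04,
        3.97843847e-03, -1.05149357e-05]), 'position': array([ 0.27500989, -0.61587828,  0.23023716]), 'tool_rot': array([-9.25985527e-04,  9.78049484e-01,  2.08370696e-01, -5.02196455e-05]), 'ft_force': array([0.48665534, 0.21078015, 0.12757811]), 'moment': array([-0.0165199 ,  0.00030892,  0.02031437]), 'grip_force': 0.0, 'grip_width': 0.9955348824527795}
```

View pics/top0.png

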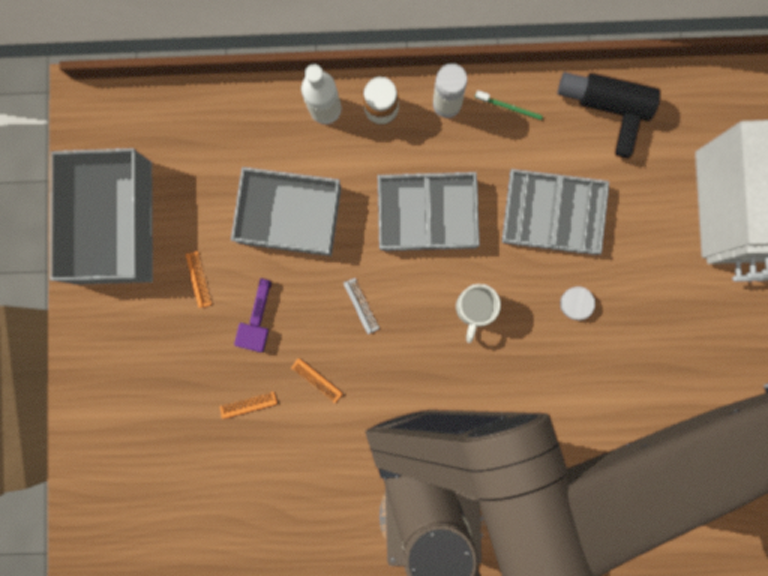

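View pics/scene0.png

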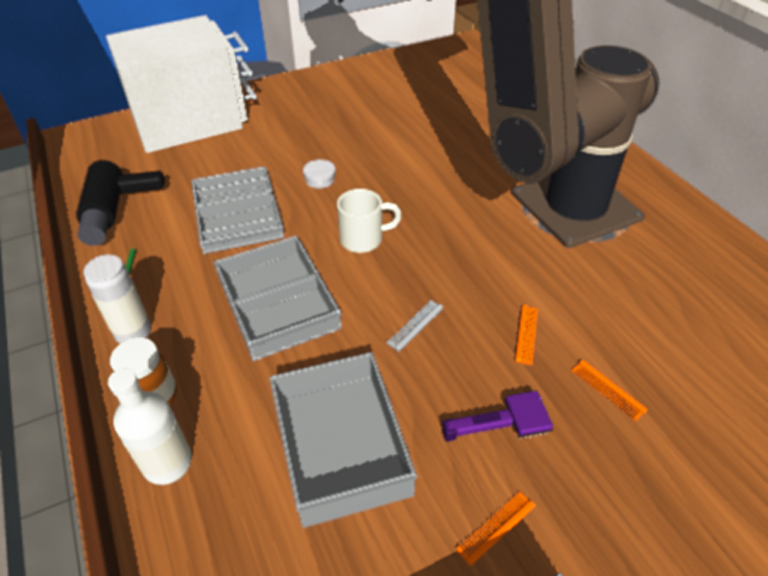

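Top view: the base tray is at (286,211), the deep tray with one divider at (428,211), the shallow tray at (556,212) and the brush at (256,318). The mug is at (478,305) and the tin at (578,303).
Comb candidates: grey/chrome at (361,306), and orange ones at (199,279), (318,380) and (249,404). Only the first is chrome. The divider-less trays are (286,211) and the bigger box at (100,215), so size decides between them.

Run:
```python
from h import *
W=np.load("topW.npy");F=np.load("topF.npy")
hsv=cv2.cvtColor(F,cv2.COLOR_RGB2HSV)
def rect(P,name):
    r=cv2.minAreaRect((P[:,:2]*1000).astype(np.float32)); print(name,len(P),np.round(r[0],1),np.round(r[1],1),round(r[2],1),"z",np.round(np.nanpercentile(P[:,2],[2,50,98]),3))
def sel(x0,y0,x1,y1,f):
    b=np.s_[int(y0/1.5):int(y1/1.5),int(x0/1.5):int(x1/1.5)]
    m=f(W[b],hsv[b]); m&=~np.isnan(W[b][...,2])
    n,l,s,c=cv2.connectedComponentsWithStats(m.astype(np.uint8)); 
    k=1+np.argmax(s[1:,4]); return W[b][l==k]
S=lambda W,h:(h[...,1]<60)
for n,b,z in(("box",(40,135,165,295),.03),("base",(220,155,350,265),.05),("deep",(365,160,490,260),.044),("shal",(495,155,620,265),.028)):
    rect(sel(*b,lambda W,h:(W[...,2]>z)),n+" rim")
P=sel(220,265,285,365,lambda W,h:(h[...,0]>125)&(h[...,0]<160)&(h[...,1]>80)); rect(P,"brush"); np.save("br.npy",P)
rect(P[P[:,2]>0.0],"brush")
rect(sel(335,270,390,345,lambda W,h:(h[...,1]<70)),"comb")
rect(sel(335,270,390,345,lambda W,h:(h[...,1]<70)&(W[...,2]>.0065)),"comb spine")
rect(sel(440,270,515,350,lambda W,h:W[...,2]>.07),"mug")
rect(sel(555,280,605,325,lambda W,h:W[...,2]>.015),"tin")
rect(sel(180,245,220,315,lambda W,h:h[...,1]>190),"or1")
# brush parts
c=P[:,:2].mean(0);u,s,v=np.linalg.svd(P[:,:2]-c,full_matrices=False);print(c,v[0])
for px in[(256,318),(428,230),(286,240)]: print(px,W[int(px[1]/1.5),int(px[0]/1.5)])
im=cv2.resize(F[170:235,215:265,::-1],None,fx=8,fy=8,interpolation=cv2.INTER_CUBIC);cv2.imwrite("pics/comb.png",im)
```

```text
box rim 2520 [629.3 659.4] [261.1 175.8] 0.3 z [0.032 0.074 0.105]
base rim 517 [633.8 281.2] [205.4 155.5] 80.5 z [0.051 0.062 0.069]
deep rim 444 [624.2 -10.3] [203.2 154.1] 89.8 z [0.044 0.05  0.058]
shal rim 652 [ 617.2 -273.8] [204.  154.5] 80.9 z [0.029 0.036 0.049]
brush 527 [423.  348.3] [ 61.4 146.2] 74.4 z [0.02  0.028 0.034]
brush 526 [423.  348.3] [ 61.4 146.2] 74.4 z [0.02  0.028 0.034]
comb 318 [435.3 134.5] [120.1  28.5] 24.2 z [-0.004  0.005  0.015]
comb spine 111 [433.9 139.1] [116.4  17.8] 22.0 z [0.007 0.01  0.015]
mug 159 [420.8 -96.6] [77.5 94.6] 41.5 z [0.071 0.084 0.091]
tin 373 [ 426.6 -311. ] [63.8 65.3] 54.6 z [0.02  0.027 0.034]Traceback (most recent call last):
  File "<stdin>", line 20, in <module>
  File "<stdin>", line 10, in sel
    return _wrapfunc(a, 'argmax', axis=axis, out=out, **kwds)
    return bound(*args, **kwds)
ValueError: attempt to get argmax of an empty sequence
```

Run:
```python
from h import *
F=np.load("topF.npy")
im=cv2.resize(F[170:280,125:265,::-1],None,fx=5,fy=5,interpolation=cv2.INTER_CUBIC);cv2.imwrite("pics/comb.png",im)
W=np.load("sceneW.npy");hsv=cv2.cvtColor(np.load("sceneF.npy"),cv2.COLOR_RGB2HSV)
def rect(m,name):
    P=W[m]; n,l,s,c=cv2.connectedComponentsWithStats(cv2.dilate(m.astype(np.uint8),np.ones((3,3))));k=1+np.argmax(s[1:,4]);P=W[(l==k)&m]
    r=cv2.minAreaRect((P[:,:2]*1000).astype(np.float32)); print(name,len(P),np.round(r[0],1),np.round(r[1],1),round(r[2],1),np.round(np.percentile(P[:,2],[2,50,98]),3))
x,y,z=W[...,0],W[...,1],W[...,2]
def box(cx,cy,d): return (abs(x-cx)<d)&(abs(y-cy)<d)
rect(box(.634,.281,.13)&(z>.052),"base")
rect(box(.624,-.010,.12)&(z>.04),"deep")
rect(box(.617,-.274,.12)&(z>.026),"shal")
rect(box(.426,.347,.12)&(hsv[...,0]>125)&(hsv[...,0]<160)&(hsv[...,1]>80)&(z>.012),"brush")
rect(box(.435,.134,.1)&(hsv[...,1]<70)&(z>-.01),"comb")
P=np.load("br.npy");d=np.array([np.cos(np.radians(164.4)),np.sin(np.radians(164.4))]);q=(P[:,:2]-[.4259,.3475]);
a=q@d;b=q@np.array([-d[1],d[0]])
for lo in range(-75,80,15):
    m=(a*1000>=lo)&(a*1000<lo+15)
    if m.any():print(lo,m.sum(),np.round([b[m].min()*1e3,b[m].max()*1e3,np.median(P[m,2])*1e3],1))
```

```text
base 1203 [633.1 282.3] [205.9 152.9] 80.8 [0.053 0.061 0.065]
deep 992 [623.9  -7.8] [204.3 152.2] 89.9 [0.041 0.047 0.053]
shal 922 [ 617.7 -269.9] [207.1 153.5] 80.2 [0.026 0.032 0.044]
brush 1169 [425.6 350.5] [ 64.3 149.3] 73.9 [0.016 0.028 0.031]
comb 403 [435.8 135.2] [120.7  27.6] 24.0 [-0.     0.006  0.012]
-75 22 [-12.    8.8  26.9]
-60 34 [-11.9   8.4  28.1]
-45 34 [-12.1   9.3  26.2]
-30 31 [-10.5   8.3  27.1]
-15 32 [-9.3  8.8 30.4]
0 36 [-11.1   9.8  27.2]
15 42 [-25.7  25.1  26.2]
30 96 [-29.1  30.8  28.9]
45 97 [-30.6  30.6  28.9]
60 95 [-30.4  30.6  28.9]
75 8 [-22.4  25.1  28.5]
```

View pics/comb.png

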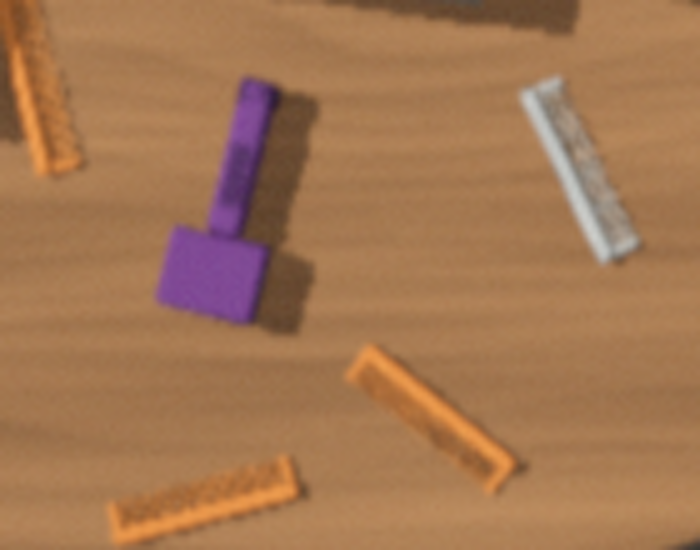

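The crop shows the chrome comb at (580,170) with its spine on the left (+y) side; the other three combs are orange. The brush is at (220,200) with its head toward the robot. Now a helper that works out deltas, then the first move.

```bash
cat > d.py <<'E'
import sys,numpy as np
from h import robot,R
s=robot.sense(); M=R.from_quat(np.array(s["tool_rot"])[[1,2,3,0]]).as_matrix()
yaw=np.degrees(np.arctan2(M[1,0],M[0,0])); print("p",np.round(s["position"],4),"yaw",round(yaw,2),"tilt",round(np.degrees(np.arccos(-M[2,2])),2),"g",round(float(s["grip_width"]),3),round(float(s["grip_force"]),1),"F",np.round(s["ft_force"],1),"t",round(s["time_s"],2))
for a in sys.argv[1:]:
    x,y,z,w=map(float,a.split(",")); t=(w-yaw+180)%360-180
    print(a,"->",np.round(M.T@(np.array([x,y,z])-s["position"]),4),"turn",round(-np.radians(t),3))
E
python3 d.py .5,-.25,.25,24 .55,-.1,.25,60 .426,.3485,.15,164.2
```

```text
p [ 0.275  -0.6159  0.2302] yaw 24.05 tilt 0.11 g 0.996 0.0 F [0.5 0.2 0.1] t 0.15
.5,-.25,.25,24 -> [ 0.3546 -0.2424 -0.0192] turn 0.001
.55,-.1,.25,60 -> [ 0.4614 -0.359  -0.019 ] turn -0.627
.426,.3485,.15,164.2 -> [ 0.5309 -0.8189  0.0819] turn -2.446
```

```bash
echo '[[[0.25, -0.19, -0.02], -0.9], [[0.25, -0.19, -0.02], -0.9], [[0.25, -0.19, -0.02], -0.9], [[0.25, -0.19, -0.02], -0.9], [[0.25, -0.19, -0.02], -0.9], [[0.25, -0.19, -0.02], -0.9], [[0.25, -0.19, -0.02], -0.9], [[0.25, -0.19, -0.02], -0.9]]' | python3 -m inch; python3 d.py .56,-.05,.25,110 .426,.3485,.15,164.2
```

```text
time_s: 0.82
position: [0.4273, -0.3373, 0.2514]
tool_rot: [-0.0, 0.788, 0.616, 0.001]
ft_force: [-0.3, -1.1, -0.0]
grip_width: 1.001
grip_force: 0.0
p [ 0.4273 -0.3373  0.2514] yaw 76.02 tilt 0.08 g 1.001 0.0 F [-0.3 -1.1 -0. ] t 0.82
.56,-.05,.25,110 -> [0.3108 0.0594 0.0019] turn -0.593
.426,.3485,.15,164.2 -> [ 0.665  -0.1669  0.1023] turn -1.539
```

```bash
echo '[[[0.31, 0.06, 0], -0.8], [[0.31, 0.06, 0], -0.8], [[0.31, 0.06, 0], -0.8], [[0.31, 0.06, 0], -0.8], [[0.31, 0.06, 0], -0.8], [[0.31, 0.06, 0], -0.8], [[0.31, 0.06, 0], -0.8], [[0.31, 0.06, 0], -0.8]]' | python3 -m inch; python3 d.py .52,.2,.20,164 .426,.3485,.15,164.2
```

```text
time_s: 1.48
position: [0.5618, -0.0519, 0.2511]
tool_rot: [-0.0, 0.487, 0.873, 0.001]
ft_force: [-0.2, -0.5, -0.6]
grip_width: 1.007
grip_force: 0.0
p [ 0.5618 -0.0519  0.2511] yaw 121.71 tilt 0.07 g 1.007 0.0 F [-0.2 -0.5 -0.6] t 1.48
.52,.2,.20,164 -> [0.2362 0.0968 0.0514] turn -0.738
.426,.3485,.15,164.2 -> [0.4119 0.0948 0.1016] turn -0.742
```

```bash
echo '[[[0.27, 0.09, 0.05], -0.74], [[0.27, 0.09, 0.05], -0.74], [[0.27, 0.09, 0.05], -0.74], [[0.27, 0.09, 0.05], -0.74], [[0.27, 0.09, 0.05], -0.74], [[0.27, 0.09, 0.05], -0.74], [[0.27, 0.09, 0.05], -0.74], [[0.27, 0.09, 0.05], -0.74]]' | python3 -m inch; python3 d.py  .426,.3485,.06,164.2
```

```text
time_s: 2.15
position: [0.4937, 0.2269, 0.1993]
tool_rot: [-0.002, 0.137, 0.991, 0.001]
ft_force: [0.5, 0.0, -0.5]
grip_width: 1.0
grip_force: 0.0
p [0.4937 0.2269 0.1993] yaw 164.22 tilt 0.26 g 1.0 0.0 F [ 0.5  0.  -0.5] t 2.15
.426,.3485,.06,164.2 -> [0.0976 0.0986 0.1398] turn 0.0
```

```bash
echo '[[[0.03, 0.03, 0.02], 0], [[0.06, 0.06, 0.06], 0], [[0.098, 0.099, 0.1], 0], [[0.098, 0.099, 0.12], 0], [[0.098, 0.099, 0.14], 0], [[0.098, 0.099, 0.14], 0], [[0.098, 0.099, 0.14], 0]]' | python3 -m inch; python3 d.py  .426,.3485,.003,164.2
```

```text
time_s: 2.73
position: [0.4285, 0.3431, 0.0591]
tool_rot: [-0.002, 0.14, 0.99, -0.002]
ft_force: [-0.5, 0.0, 0.6]
grip_width: 1.003
grip_force: 0.0
p [0.4285 0.3431 0.0591] yaw 163.93 tilt 0.35 g 1.003 0.0 F [-0.5  0.   0.6] t 2.73
.426,.3485,.003,164.2 -> [0.0037 0.0048 0.0561] turn -0.005
```

```bash
echo '[[[0, 0, 0], 0], [[0, 0, 0], 0]]' | python3 -m inch; python3 d.py  .426,.3485,.003,164.2
```

```text
time_s: 2.9
position: [0.433, 0.3442, 0.0643]
tool_rot: [0.002, 0.141, 0.99, 0.001]
ft_force: [0.7, -0.1, -0.1]
grip_width: 0.996
grip_force: 0.0
p [0.433  0.3442 0.0643] yaw 163.78 tilt 0.3 g 0.996 0.0 F [ 0.7 -0.1 -0.1] t 2.9
.426,.3485,.003,164.2 -> [0.0082 0.002  0.0612] turn -0.007
```

```bash
echo '[[[0.008, 0.002, 0.02], 0], [[0.008, 0.002, 0.045], 0], [[0.008, 0.002, 0.06], 0], [[0.008, 0.002, 0.06], 0], [[0.008, 0.002, 0.06], 0], [[0.008, 0.002, 0.06], 0]]' | python3 -m inch; python3 d.py  .426,.3485,.003,164.2
```

```text
time_s: 3.4
position: [0.4255, 0.3487, 0.0038]
tool_rot: [0.002, 0.141, 0.99, 0.001]
ft_force: [0.8, 0.7, 0.6]
grip_width: 1.001
grip_force: 0.0
p [0.4255 0.3487 0.0038] yaw 163.8 tilt 0.26 g 1.001 0.0 F [0.8 0.7 0.6] t 3.4
.426,.3485,.003,164.2 -> [-0.0006 -0.      0.0008] turn -0.007
```

```bash
echo '[[[0, 0, 0], 0], [[0, 0, 0], 0], [[0, 0, 0], 0], [[0, 0, 0], 0], [[0, 0, 0], 0], [[0, 0, 0], 0], [[0, 0, 0], 0], [[0, 0, 0], 0]]' | python3 -m inch 0 50; echo '[[[0, 0, -0.01], 0], [[0, 0, -0.04], 0], [[0, 0, -0.07], 0], [[0, 0, -0.1], 0], [[0, 0, -0.13], 0], [[0, 0, -0.13], 0], [[0, 0, -0.13], 0]]' | python3 -m inch; python3 d.py  .6335,.279,.14,80.6
```

```text
time_s: 4.07
position: [0.4237, 0.3485, 0.0019]
tool_rot: [0.0, 0.14, 0.99, 0.0]
ft_force: [-0.5, -0.8, 2.7]
grip_width: 0.244
grip_force: 50.0
time_s: 4.65
position: [0.4242, 0.3488, 0.1337]
tool_rot: [0.002, 0.14, 0.99, 0.001]
ft_force: [-1.2, 1.0, -1.4]
grip_width: 0.247
grip_force: 49.5
p [0.4242 0.3488 0.1337] yaw 163.86 tilt 0.25 g 0.247 49.5 F [-1.2  1.  -1.4] t 4.65
.6335,.279,.14,80.6 -> [-0.2204 -0.0088 -0.0056] turn 1.453
```

```bash
echo '[[[-0.02, 0, -0.01], 0.1], [[-0.05, 0, -0.01], 0.22], [[-0.08, 0, -0.01], 0.34], [[-0.11, 0, -0.01], 0.46], [[-0.14, 0, -0.01], 0.58], [[-0.17, -0.005, -0.01], 0.7], [[-0.2, -0.007, -0.01], 0.82], [[-0.22, -0.009, -0.01], 0.94]]' | python3 -m inch; echo '[[[0, 0, 0], 0.12], [[0, 0, 0], 0.24], [[0, 0, 0], 0.36], [[0, 0, 0], 0.48], [[0, 0, 0], 0.513], [[0, 0, 0], 0.513], [[0, 0, 0], 0.513]]' | python3 -m inch; python3 d.py  .633,.279,.01,80.6
```

```text
time_s: 5.32
position: [0.6328, 0.2765, 0.1381]
tool_rot: [-0.001, 0.577, 0.817, -0.002]
ft_force: [-0.6, -0.4, -1.7]
grip_width: 0.248
grip_force: 49.5
time_s: 5.9
position: [0.6308, 0.278, 0.1389]
tool_rot: [-0.001, 0.762, 0.647, -0.002]
ft_force: [-0.2, -0.0, -0.9]
grip_width: 0.248
grip_force: 49.5
p [0.6308 0.278  0.1389] yaw 80.67 tilt 0.24 g 0.248 49.5 F [-0.2 -0.  -0.9] t 5.9
.633,.279,.01,80.6 -> [0.0016 0.0025 0.1289] turn 0.001
```

Run:
```python
from h import *
im,W=cloud("scene"); save(im,"pics/s1.png",s=1.5)
```

```text
(no output)
```

View pics/s1.png

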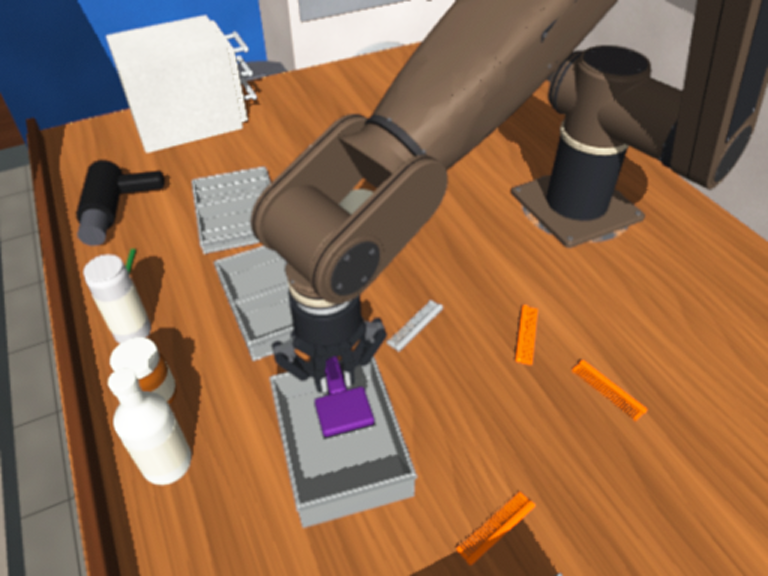

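The brush (345,400) hangs level and lined up over the base tray, so lower it.

```bash
echo '[[[0.002, 0.002, 0.03], 0], [[0.002, 0.002, 0.06], 0], [[0.002, 0.002, 0.09], 0], [[0.002, 0.002, 0.11], 0], [[0.002, 0.002, 0.12], 0], [[0.002, 0.002, 0.127], 0], [[0.002, 0.002, 0.131], 0], [[0.002, 0.002, 0.131], 0]]' | python3 -m inch; python3 d.py  .633,.279,.006,80.6
```

```text
time_s: 6.62
position: [0.6347, 0.2801, 0.0105]
tool_rot: [0.0, 0.763, 0.647, 0.0]
ft_force: [-0.5, 0.3, -0.9]
grip_width: 0.243
grip_force: 49.5
p [0.6347 0.2801 0.0105] yaw 80.62 tilt 0.03 g 0.243 49.5 F [-0.5  0.3 -0.9] t 6.62
.633,.279,.006,80.6 -> [-0.0014 -0.0015  0.0045] turn 0.0
```

```bash
echo '[[[0, 0, 0.003], 0], [[0, 0, 0.003], 0], [[0, 0, 0.003], 0]]' | python3 -m inch; echo '[[[0, 0, 0], 0], [[0, 0, 0], 0], [[0, 0, 0], 0], [[0, 0, 0], 0], [[0, 0, 0], 0]]' | python3 -m inch 0.5 ; echo '[[[0, 0, -0.03], 0], [[0, 0, -0.07], 0], [[0, 0, -0.11], 0], [[0, 0, -0.15], 0], [[0, 0, -0.19], 0], [[0, 0, -0.22], 0], [[0, 0, -0.22], 0]]' | python3 -m inch; python3 d.py .624,-.009,.2,0 .624,-.009,.2,180
```

```text
time_s: 6.87
position: [0.6352, 0.2802, 0.0086]
tool_rot: [0.0, 0.763, 0.647, 0.001]
ft_force: [0.1, 0.1, -0.4]
grip_width: 0.249
grip_force: 49.5
time_s: 7.28
position: [0.6345, 0.28, 0.0076]
tool_rot: [0.0, 0.763, 0.647, 0.0]
ft_force: [-0.4, 0.8, 0.0]
grip_width: 0.5
grip_force: 0.0
time_s: 7.87
position: [0.6382, 0.2812, 0.2383]
tool_rot: [0.003, 0.763, 0.647, 0.008]
ft_force: [1.3, 0.1, 1.2]
grip_width: 0.501
grip_force: 0.0
p [0.6382 0.2812 0.2383] yaw 80.62 tilt 0.95 g 0.501 0.0 F [1.3 0.1 1.2] t 7.87
.624,-.009,.2,0 -> [-0.2889  0.0327  0.0367] turn 1.407
.624,-.009,.2,180 -> [-0.2889  0.0327  0.0367] turn -1.735
```

```bash
python3 - <<'E'
from h import *
im,W=cloud("top"); m=(abs(W[...,0]-.634)<.12)&(abs(W[...,1]-.281)<.13)
hsv=cv2.cvtColor(im["frame"],cv2.COLOR_RGB2HSV); m&=(hsv[...,0]>125)&(hsv[...,0]<160)&(hsv[...,1]>80); P=W[m]; r=cv2.minAreaRect((P[:,:2]*1000).astype(np.float32)); print(len(P),r,np.percentile(P[:,2],[5,50,95]))
E
echo '[[[-0.03, 0, 0.02], 0.12], [[-0.07, 0.005, 0.037], 0.24], [[-0.11, 0.01, 0.037], 0.36], [[-0.15, 0.015, 0.037], 0.48], [[-0.19, 0.02, 0.037], 0.6], [[-0.23, 0.025, 0.037], 0.72], [[-0.27, 0.03, 0.037], 0.84], [[-0.289, 0.033, 0.037], 0.95]]' | python3 -m inch; echo '[[[0, 0, 0.02], 0.12], [[0, 0, 0.04], 0.24], [[0, 0, 0.06], 0.36], [[0, 0, 0.08], 0.457], [[0, 0, 0.08], 0.457], [[0, 0, 0.08], 0.457]]' | python3 -m inch; python3 d.py .624,-.009,.014,0
```

```text
119 ((598.890625, 214.56068420410156), (124.37503814697266, 47.278629302978516), 37.709983825683594) [0.02533373 0.03112365 0.03645557]
time_s: 8.58
position: [0.6184, -0.0146, 0.1885]
tool_rot: [0.0, 0.975, 0.222, -0.002]
ft_force: [0.1, -0.8, 0.2]
grip_width: 0.494
grip_force: 0.0
time_s: 9.08
position: [0.6178, -0.0102, 0.1077]
tool_rot: [-0.001, 1.0, 0.001, -0.003]
ft_force: [0.0, -0.5, 1.2]
grip_width: 0.501
grip_force: 0.0
p [ 0.6178 -0.0102  0.1077] yaw 0.13 tilt 0.32 g 0.501 0.0 F [ 0.  -0.5  1.2] t 9.08
.624,-.009,.014,0 -> [ 0.0067 -0.0011  0.0936] turn 0.002
```

```bash
python3 - <<'E'
from h import *
for n in("top","scene"):
    im,W=cloud(n); m=(abs(W[...,0]-.634)<.12)&(abs(W[...,1]-.281)<.13)
    hsv=cv2.cvtColor(im["frame"],cv2.COLOR_RGB2HSV); m&=(hsv[...,0]>125)&(hsv[...,0]<160)&(hsv[...,1]>80); P=W[m]; r=cv2.minAreaRect((P[:,:2]*1000).astype(np.float32)); print(len(P),r,np.percentile(P[:,2],[5,50,95]))
save(im,"pics/s2.png",s=1.5)
E
echo '[[[0.006, 0, 0.02], 0], [[0.006, 0, 0.04], 0], [[0.006, 0, 0.055], 0], [[0.006, 0, 0.055], 0]]' | python3 -m inch;python3 d.py .624,-.009,.014,0
```

```text
500 ((634.0869140625, 278.37762451171875), (146.64303588867188, 60.76583480834961), 81.75328826904297) [0.02538488 0.03180046 0.03754758]
1196 ((632.9710693359375, 283.01129150390625), (150.46145629882812, 65.11043548583984), 79.74042510986328) [0.02688216 0.031726   0.03434986]
time_s: 9.52
position: [0.6243, -0.0101, 0.0533]
tool_rot: [-0.0, 1.0, 0.001, -0.002]
ft_force: [-0.2, -0.3, -0.5]
grip_width: 0.496
grip_force: 0.0
p [ 0.6243 -0.0101  0.0533] yaw 0.08 tilt 0.23 g 0.496 0.0 F [-0.2 -0.3 -0.5] t 9.52
.624,-.009,.014,0 -> [-0.0002 -0.0011  0.0393] turn 0.001
```

View pics/s2.png

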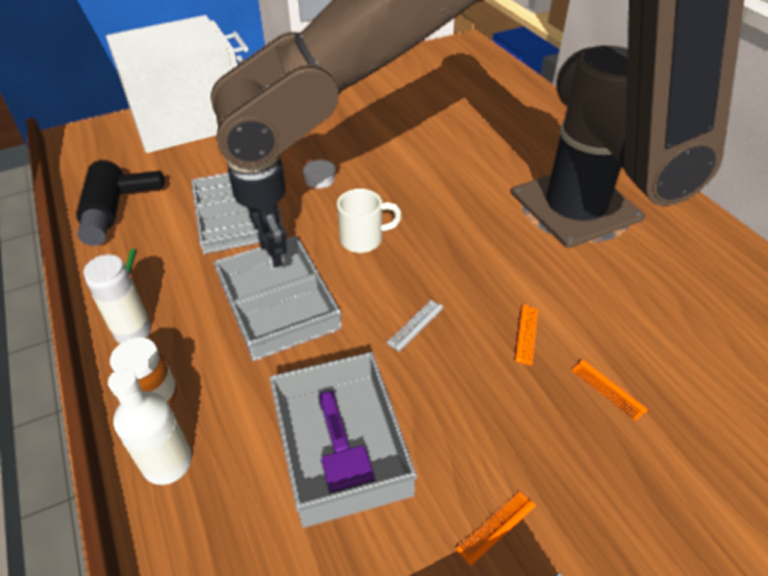

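The brush lies flat in the base tray (345,440), top height about 31 mm. Now descend on the deep tray's divider.

```bash
echo '[[[0, 0, 0.015], 0], [[0, 0, 0.03], 0], [[0, 0, 0.038], 0], [[0, 0, 0.038], 0], [[0, 0, 0.038], 0]]' | python3 -m inch; echo '[[[0, 0, 0], 0], [[0, 0, 0], 0], [[0, 0, 0], 0], [[0, 0, 0], 0], [[0, 0, 0], 0], [[0, 0, 0], 0], [[0, 0, 0], 0]]' | python3 -m inch 0 80;python3 d.py .624,-.009,.014,0
```

```text
time_s: 9.93
position: [0.6263, -0.0105, 0.0183]
tool_rot: [0.0, 1.0, 0.0, 0.001]
ft_force: [-0.1, 0.9, 0.1]
grip_width: 0.503
grip_force: 0.0
time_s: 10.52
position: [0.6268, -0.0106, 0.0189]
tool_rot: [0.0, 1.0, -0.0, 0.001]
ft_force: [-0.8, 0.8, 5.5]
grip_width: 0.099
grip_force: 81.7
p [ 0.6268 -0.0106  0.0189] yaw -0.01 tilt 0.13 g 0.099 81.7 F [-0.8  0.8  5.5] t 10.52
.624,-.009,.014,0 -> [-0.0028 -0.0016  0.0049] turn -0.0
```

```bash
echo '[[[0, 0, -0.01], 0], [[0, 0, -0.03], 0], [[0, 0, -0.06], 0], [[0, 0, -0.09], 0], [[0, 0, -0.11], 0], [[0, 0, -0.12], 0], [[0, 0, -0.12], 0]]' | python3 -m inch; python3 d.py .6363,.2813,.14,-9.4
```

```text
time_s: 11.1
position: [0.627, -0.0107, 0.1401]
tool_rot: [0.0, 1.0, -0.0, 0.002]
ft_force: [0.2, -0.2, -1.8]
grip_width: 0.098
grip_force: 80.7
p [ 0.627  -0.0107  0.1401] yaw -0.01 tilt 0.27 g 0.098 80.7 F [ 0.2 -0.2 -1.8] t 11.1
.6363,.2813,.14,-9.4 -> [ 9.30e-03 -2.92e-01 -1.00e-04] turn 0.164
```

```bash
echo '[[[0, -0.02, 0], 0.02], [[0, -0.05, 0], 0.05], [[0.002, -0.08, 0], 0.08], [[0.004, -0.11, 0], 0.11], [[0.006, -0.14, 0], 0.14], [[0.008, -0.17, 0], 0.164], [[0.009, -0.2, 0], 0.164], [[0.009, -0.23, 0], 0.164]]' | python3 -m inch; echo '[[[-0.005, -0.03, 0], 0], [[-0.007, -0.05, 0], 0], [[-0.009, -0.06, 0], 0], [[-0.009, -0.06, 0], 0], [[-0.009, -0.06, 0], 0]]' | python3 -m inch; python3 d.py .6363,.2813,.09,-9.4
python3 - <<'E'
from h import *
def rect(W,m,name):
    n,l,s,c=cv2.connectedComponentsWithStats(cv2.dilate(m.astype(np.uint8),np.ones((3,3))));k=1+np.argmax(s[1:,4]);P=W[(l==k)&m]
    r=cv2.minAreaRect((P[:,:2]*1000).astype(np.float32)); print(name,len(P),np.round(r[0],1),np.round(r[1],1),round(r[2],1),np.round(np.percentile(P[:,2],[2,50,98]),3))
for n in("scene",):
    im,W=cloud(n);x,y,z=W[...,0],W[...,1],W[...,2]
    save(im,"pics/s3.png",s=1.5)
E
```

```text
time_s: 11.77
position: [0.633, 0.2205, 0.1338]
tool_rot: [0.001, 0.997, -0.082, -0.003]
ft_force: [-0.2, 0.0, -3.4]
grip_width: 0.099
grip_force: 80.6
time_s: 12.18
position: [0.6347, 0.2795, 0.1353]
tool_rot: [0.001, 0.997, -0.082, -0.001]
ft_force: [0.3, 0.5, -2.3]
grip_width: 0.097
grip_force: 80.6
p [0.6347 0.2795 0.1353] yaw -9.36 tilt 0.21 g 0.097 80.6 F [ 0.3  0.5 -2.3] t 12.18
.6363,.2813,.09,-9.4 -> [ 0.0014 -0.0021  0.0453] turn 0.001
```

View pics/s3.png

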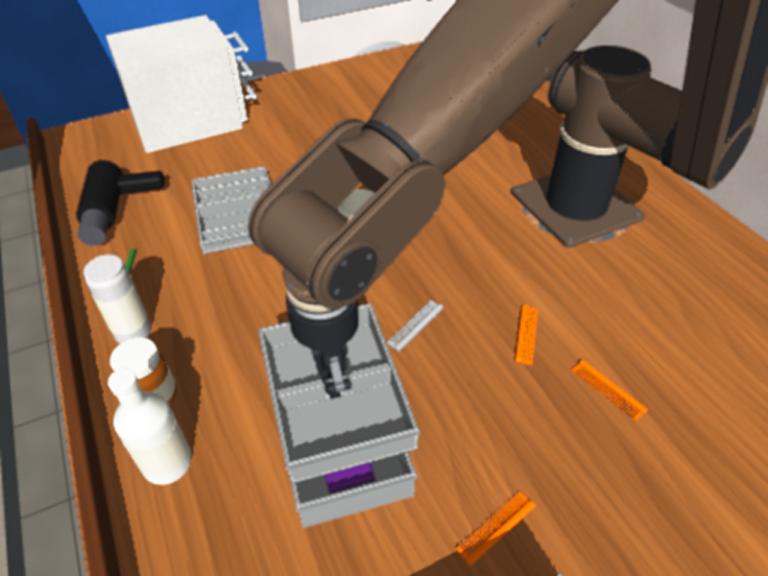

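The deep tray (340,390) is level and in line above the base, so lower it.

```bash
echo '[[[0.001, -0.002, 0.015], 0], [[0.001, -0.002, 0.03], 0], [[0.001, -0.002, 0.042], 0], [[0.001, -0.002, 0.05], 0], [[0.001, -0.002, 0.054], 0], [[0.001, -0.002, 0.054], 0], [[0.001, -0.002, 0.054], 0]]' | python3 -m inch; python3 d.py .6363,.2813,.076,-9.4
```

```text
time_s: 12.82
position: [0.6371, 0.2819, 0.083]
tool_rot: [0.0, 0.997, -0.082, -0.0]
ft_force: [-1.0, 0.3, -2.5]
grip_width: 0.101
grip_force: 80.7
p [0.6371 0.2819 0.083 ] yaw -9.41 tilt 0.02 g 0.101 80.7 F [-1.   0.3 -2.5] t 12.82
.6363,.2813,.076,-9.4 -> [-0.0006  0.0007  0.007 ] turn -0.0
```

```bash
echo '[[[0, 0, 0.003], 0], [[0, 0, 0.006], 0], [[0, 0, 0.007], 0], [[0, 0, 0.007], 0], [[0, 0, 0.007], 0]]' | python3 -m inch; python3 d.py .6363,.2813,.075,-9.4
```

```text
time_s: 13.23
position: [0.637, 0.2821, 0.0764]
tool_rot: [-0.0, 0.997, -0.082, 0.0]
ft_force: [-0.1, -0.7, -2.9]
grip_width: 0.099
grip_force: 80.7
p [0.637  0.2821 0.0764] yaw -9.4 tilt 0.01 g 0.099 80.7 F [-0.1 -0.7 -2.9] t 13.23
.6363,.2813,.075,-9.4 -> [-0.0006  0.0009  0.0014] turn -0.0
```

```bash
echo '[[[0, 0, 0.001], 0], [[0, 0, 0.001], 0]]' | python3 -m inch; echo '[[[0, 0, 0], 0], [[0, 0, 0], 0], [[0, 0, 0], 0], [[0, 0, 0], 0], [[0, 0, 0], 0]]' | python3 -m inch 0.5; echo '[[[0, 0, -0.03], 0], [[0, 0, -0.06], 0], [[0, 0, -0.09], 0], [[0, 0, -0.12], 0], [[0, 0, -0.14], 0], [[0, 0, -0.14], 0]]' | python3 -m inch; python3 d.py .4355,.135,.12,24.1 .4355,.135,.12,-155.9
```

```text
time_s: 13.4
position: [0.637, 0.282, 0.0753]
tool_rot: [-0.0, 0.997, -0.082, 0.0]
ft_force: [-0.4, 0.2, -2.0]
grip_width: 0.099
grip_force: 80.7
time_s: 13.82
position: [0.6374, 0.2821, 0.0759]
tool_rot: [-0.0, 0.997, -0.082, 0.0]
ft_force: [0.5, 0.4, -0.8]
grip_width: 0.504
grip_force: 0.0
time_s: 14.32
position: [0.64, 0.2829, 0.2231]
tool_rot: [-0.002, 0.997, -0.082, 0.006]
ft_force: [0.7, 0.3, 0.1]
grip_width: 0.499
grip_force: 0.0
p [0.64   0.2829 0.2231] yaw -9.41 tilt 0.69 g 0.499 0.0 F [0.7 0.3 0.1] t 14.32
.4355,.135,.12,24.1 -> [-0.1787  0.1798  0.1002] turn -0.585
.4355,.135,.12,-155.9 -> [-0.1787  0.1798  0.1002] turn 2.557
```

```bash
echo '[[[-0.02, 0.02, 0], -0.07], [[-0.05, 0.05, 0], -0.15], [[-0.08, 0.08, 0.02], -0.25], [[-0.11, 0.11, 0.05], -0.35], [[-0.14, 0.14, 0.08], -0.47], [[-0.16, 0.16, 0.1], -0.585], [[-0.179, 0.18, 0.1], -0.585], [[-0.179, 0.18, 0.1], -0.585]]' | python3 -m inch; echo '[[[0, 0, 0], 0], [[0, 0, 0], 0], [[0, 0, 0], 0]]' | python3 -m inch;  python3 d.py .4355,.135,.003,24.1
python3 - <<'E'
from h import *
for n in("top","scene"):
    im,W=cloud(n);x,y,z=W[...,0],W[...,1],W[...,2]
    m=(abs(x-.634)<.13)&(abs(y-.282)<.14)&(z>.095)&(z<.12)
    k,l,s,c=cv2.connectedComponentsWithStats(cv2.dilate(m.astype(np.uint8),np.ones((3,3))));k=1+np.argmax(s[1:,4]);P=W[(l==k)&m]
    r=cv2.minAreaRect((P[:,:2]*1000).astype(np.float32)); print(n,len(P),r,np.percentile(P[:,2],[5,50,95]))
save(im,"pics/s4.png",s=1.5)
E
```

```text
time_s: 14.98
position: [0.4197, 0.1313, 0.1072]
tool_rot: [-0.001, 0.978, 0.208, -0.009]
ft_force: [-0.8, 0.2, -1.6]
grip_width: 0.499
grip_force: 0.0
time_s: 15.23
position: [0.433, 0.134, 0.1167]
tool_rot: [0.0, 0.978, 0.209, 0.002]
ft_force: [-0.4, 0.3, 0.4]
grip_width: 0.498
grip_force: 0.0
p [0.433  0.134  0.1167] yaw 24.11 tilt 0.2 g 0.498 0.0 F [-0.4  0.3  0.4] t 15.23
.4355,.135,.003,24.1 -> [0.0023 0.     0.1137] turn 0.0
top 707 ((634.3179321289062, 282.7734375), (205.23365783691406, 153.62486267089844), 80.50078582763672) [0.09634539 0.10393757 0.11101657]
scene 1716 ((634.8228149414062, 283.80889892578125), (205.43338012695312, 152.9806365966797), 80.87027740478516) [0.0965736  0.1033071  0.10784264]
```

View pics/s4.png

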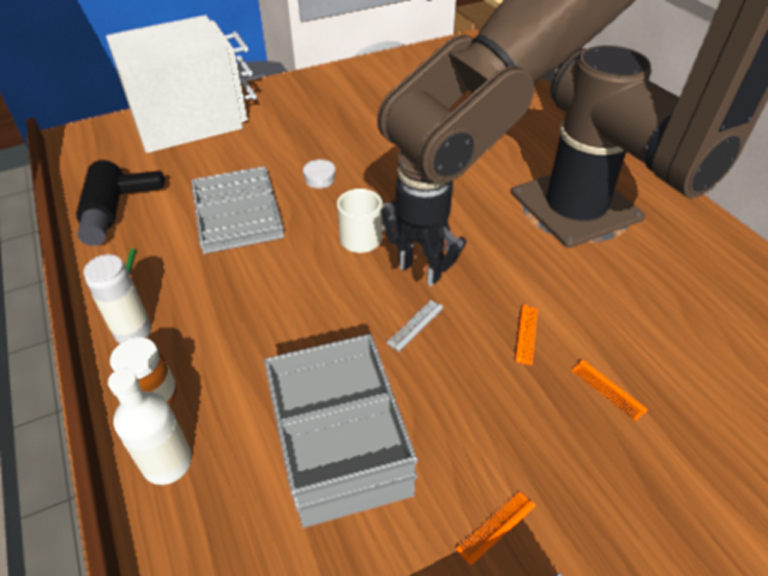

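The deep tray is home (340,430), rim at about 0.106 m with the yaw matching. Now the comb (415,325).

```bash
echo '[[[0.002, 0, 0.03], 0], [[0.002, 0, 0.06], 0], [[0.002, 0, 0.085], 0], [[0.002, 0, 0.1], 0], [[0.002, 0, 0.11], 0], [[0.002, 0, 0.114], 0], [[0.002, 0, 0.114], 0], [[0.002, 0, 0.114], 0]]' | python3 -m inch; echo '[[[0, 0, 0], 0], [[0, 0, 0], 0]]' | python3 -m inch; python3 d.py .4355,.135,.001,24.1
```

```text
time_s: 16.0
position: [0.4341, 0.1347, 0.0022]
tool_rot: [0.0, 0.978, 0.209, 0.001]
ft_force: [0.3, -0.5, -0.0]
grip_width: 0.497
grip_force: 0.0
time_s: 16.17
position: [0.434, 0.1346, 0.0026]
tool_rot: [0.0, 0.978, 0.209, 0.001]
ft_force: [-0.6, -0.1, 1.0]
grip_width: 0.5
grip_force: 0.0
p [0.434  0.1346 0.0026] yaw 24.12 tilt 0.15 g 0.5 0.0 F [-0.6 -0.1  1. ] t 16.17
.4355,.135,.001,24.1 -> [0.0015 0.0003 0.0016] turn 0.0
```

```bash
echo '[[[0.001, 0, 0.002], 0], [[0.001, 0, 0.002], 0]]' | python3 -m inch; echo '[[[0.001, 0, 0], 0], [[0, 0, 0], 0], [[0, 0, 0], 0], [[0, 0, 0], 0], [[0, 0, 0], 0], [[0, 0, 0], 0]]' | python3 -m inch 0 40; python3 d.py .4355,.135,.001,24.1
```

```text
time_s: 16.33
position: [0.4342, 0.1349, -0.0002]
tool_rot: [0.0, 0.978, 0.209, 0.001]
ft_force: [-0.2, -0.8, 0.4]
grip_width: 0.502
grip_force: 0.0
time_s: 16.83
position: [0.4347, 0.135, 0.0001]
tool_rot: [0.0, 0.978, 0.209, 0.001]
ft_force: [-0.1, 0.9, 5.8]
grip_width: 0.286
grip_force: 41.0
p [4.347e-01 1.350e-01 1.000e-04] yaw 24.11 tilt 0.11 g 0.286 41.0 F [-0.1  0.9  5.8] t 16.83
.4355,.135,.001,24.1 -> [ 0.0007  0.0003 -0.0009] turn 0.0
```

```bash
echo '[[[0, 0, -0.01], 0], [[0, 0, -0.03], 0], [[0, 0, -0.06], 0], [[0, 0, -0.1], 0], [[0, 0, -0.13], 0], [[0, 0, -0.16], 0], [[0, 0, -0.17], 0], [[0, 0, -0.17], 0]]' | python3 -m inch; python3 d.py .6264,.2337,.17,-9.3
```

```text
time_s: 17.5
position: [0.4354, 0.135, 0.1724]
tool_rot: [0.0, 0.978, 0.209, 0.003]
ft_force: [-0.1, -0.1, -1.0]
grip_width: 0.286
grip_force: 39.4
p [0.4354 0.135  0.1724] yaw 24.12 tilt 0.36 g 0.286 39.4 F [-0.1 -0.1 -1. ] t 17.5
.6264,.2337,.17,-9.3 -> [ 0.2147 -0.012   0.0036] turn 0.583
```

```bash
echo '[[[0.02, 0, 0], 0.08], [[0.05, -0.002, 0], 0.16], [[0.08, -0.004, 0], 0.24], [[0.11, -0.006, 0], 0.33], [[0.14, -0.008, 0], 0.42], [[0.17, -0.01, 0], 0.51], [[0.2, -0.012, 0], 0.583], [[0.214, -0.012, 0], 0.583]]' | python3 -m inch; echo '[[[0, 0, 0], 0], [[0, 0, 0], 0], [[0, 0, 0], 0]]' | python3 -m inch; python3 d.py .6264,.2337,.07,-9.3
python3 - <<'E'
from h import *
im,W=cloud("scene"); save(im,"pics/s5.png",(150,170,350,350),3)
E
```

```text
time_s: 18.17
position: [0.6249, 0.2342, 0.1651]
tool_rot: [0.0, 0.997, -0.082, -0.002]
ft_force: [-0.7, 0.2, -0.4]
grip_width: 0.29
grip_force: 39.4
time_s: 18.42
position: [0.6223, 0.2327, 0.1667]
tool_rot: [0.001, 0.997, -0.081, -0.002]
ft_force: [-0.3, -0.2, 0.3]
grip_width: 0.286
grip_force: 39.4
p [0.6223 0.2327 0.1667] yaw -9.28 tilt 0.28 g 0.286 39.4 F [-0.3 -0.2  0.3] t 18.42
.6264,.2337,.07,-9.3 -> [ 0.0043 -0.0018  0.0967] turn 0.0
```

View pics/s5.png

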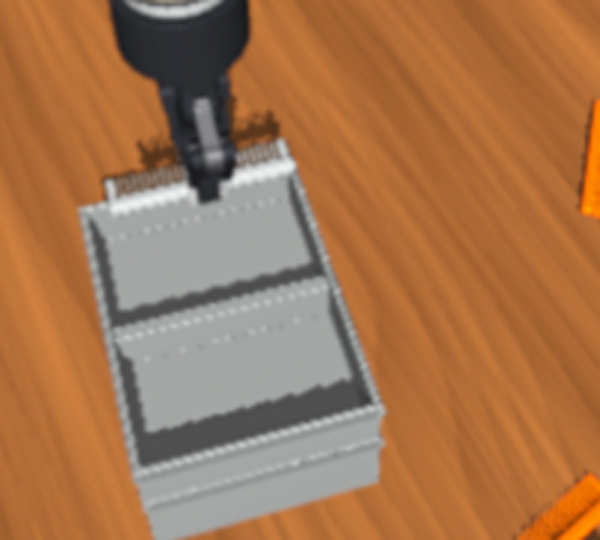

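The comb is held level at (200,180), parallel to the tray's x, so lower it into the near compartment.

```bash
echo '[[[0.002, -0.001, 0.02], 0], [[0.004, -0.002, 0.045], 0], [[0.004, -0.002, 0.065], 0], [[0.004, -0.002, 0.08], 0], [[0.004, -0.002, 0.09], 0], [[0.004, -0.002, 0.094], 0], [[0.004, -0.002, 0.094], 0], [[0.004, -0.002, 0.094], 0]]' | python3 -m inch; echo '[[[0, 0, 0], 0]]' | python3 -m inch;python3 d.py .6264,.2337,.068,-9.3
```

```text
time_s: 19.13
position: [0.629, 0.2347, 0.0764]
tool_rot: [-0.0, 0.997, -0.081, 0.001]
ft_force: [0.5, 0.2, -0.3]
grip_width: 0.293
grip_force: 39.4
time_s: 19.22
position: [0.6295, 0.2348, 0.0771]
tool_rot: [-0.0, 0.997, -0.081, 0.001]
ft_force: [-0.1, 1.5, -0.4]
grip_width: 0.288
grip_force: 39.4
p [0.6295 0.2348 0.0771] yaw -9.29 tilt 0.17 g 0.288 39.4 F [-0.1  1.5 -0.4] t 19.22
.6264,.2337,.068,-9.3 -> [-0.0029  0.0016  0.0091] turn 0.0
```

```bash
echo '[[[-0.002, 0.001, 0.004], 0], [[-0.002, 0.001, 0.008], 0], [[-0.002, 0.001, 0.008], 0], [[-0.002, 0.001, 0.008], 0]]' | python3 -m inch;python3 d.py .6264,.2337,.068,-9.3
```

```text
time_s: 19.55
position: [0.626, 0.2339, 0.0669]
tool_rot: [0.0, 0.997, -0.081, -0.0]
ft_force: [-0.2, 0.6, -0.5]
grip_width: 0.29
grip_force: 39.4
p [0.626  0.2339 0.0669] yaw -9.29 tilt 0.04 g 0.29 39.4 F [-0.2  0.6 -0.5] t 19.55
.6264,.2337,.068,-9.3 -> [ 0.0004  0.0001 -0.0011] turn 0.0
```

Release (partial opening), rise, and head for the shallow tray (.6175,-.272, yaw −9.4).

```bash
echo '[[[0, 0, 0], 0], [[0, 0, 0], 0], [[0, 0, 0], 0], [[0, 0, 0], 0], [[0, 0, 0], 0]]' | python3 -m inch 0.42; echo '[[[0, 0, -0.02], 0], [[0, 0, -0.05], 0], [[0, 0, -0.08], 0], [[0, 0, -0.11], 0], [[0, 0, -0.14], 0], [[0, 0, -0.14], 0]]' | python3 -m inch; python3 d.py .6175,-.272,.2,-9.4
```

```text
time_s: 19.97
position: [0.6265, 0.2339, 0.0675]
tool_rot: [-0.0, 0.997, -0.081, 0.0]
ft_force: [-0.2, -0.4, 0.4]
grip_width: 0.418
grip_force: 0.0
time_s: 20.47
position: [0.6301, 0.2348, 0.2165]
tool_rot: [-0.002, 0.997, -0.081, 0.007]
ft_force: [-0.4, -0.0, 1.2]
grip_width: 0.424
grip_force: 0.0
p [0.6301 0.2348 0.2165] yaw -9.28 tilt 0.81 g 0.424 0.0 F [-0.4 -0.   1.2] t 20.47
.6175,-.272,.2,-9.4 -> [0.0692 0.5023 0.0148] turn 0.002
```

```bash
echo '[[[0.003, 0.02, 0], 0], [[0.007, 0.05, 0], 0], [[0.012, 0.085, 0], 0], [[0.017, 0.12, 0], 0], [[0.022, 0.16, 0], 0], [[0.027, 0.195, 0], 0], [[0.032, 0.23, 0], 0], [[0.037, 0.265, 0], 0]]' | python3 -m inch 0.5; echo '[[[0.005, 0.035, 0], 0], [[0.01, 0.07, 0], 0], [[0.015, 0.105, 0], 0], [[0.02, 0.14, 0], 0], [[0.025, 0.175, 0], 0], [[0.029, 0.21, 0], 0], [[0.032, 0.23, 0], 0], [[0.032, 0.237, 0], 0]]' | python3 -m inch;echo '[[[0, 0, 0.02], 0], [[0, 0, 0.05], 0], [[0, 0, 0.08], 0], [[0, 0, 0.1], 0], [[0, 0, 0.1], 0], [[0, 0, 0.1], 0]]' | python3 -m inch; python3 d.py .6175,-.272,.016,-9.4
python3 - <<'E'
from h import *
im,W=cloud("scene"); save(im,"pics/s6.png",s=1.5)
x,y,z=W[...,0],W[...,1],W[...,2]
c=np.array([.6345,.283]);a=np.radians(80.7)
q=np.stack([(x-c[0])*np.sin(a)-(y-c[1])*np.cos(a),(x-c[0])*np.cos(a)+(y-c[1])*np.sin(a)],-1)
for lo in range(-92,-8,8):
    m=(abs(q[...,0])<.03)&(q[...,1]*1e3>lo)&(q[...,1]*1e3<lo+8); print(lo,m.sum(),np.round(np.nanmedian(z[m])*1e3,1),end='; ')
E
```

```text
time_s: 21.13
position: [0.6196, -0.0352, 0.2071]
tool_rot: [-0.0, 0.997, -0.081, -0.0]
ft_force: [0.8, -0.6, 0.4]
grip_width: 0.497
grip_force: 0.0
time_s: 21.8
position: [0.6127, -0.2762, 0.2069]
tool_rot: [0.0, 0.997, -0.083, -0.0]
ft_force: [1.2, 0.2, -0.3]
grip_width: 0.5
grip_force: 0.0
time_s: 22.3
position: [0.6126, -0.2711, 0.1058]
tool_rot: [-0.001, 0.997, -0.081, -0.002]
ft_force: [0.4, -0.1, 0.2]
grip_width: 0.5
grip_force: 0.0
p [ 0.6126 -0.2711  0.1058] yaw -9.24 tilt 0.21 g 0.5 0.0 F [ 0.4 -0.1  0.2] t 22.3
.6175,-.272,.016,-9.4 -> [0.0053 0.0003 0.0898] turn 0.003
-92 86 66.8; -84 86 67.1; -76 90 67.1; -68 78 67.3; -60 96 67.8; -52 36 71.1; -44 150 75.1; -36 119 67.1; -28 32 67.2; -20 0 nan; -12 8 97.7;
  return np.nanmean(a, axis, out=out, keepdims=keepdims)
```

View pics/s6.png

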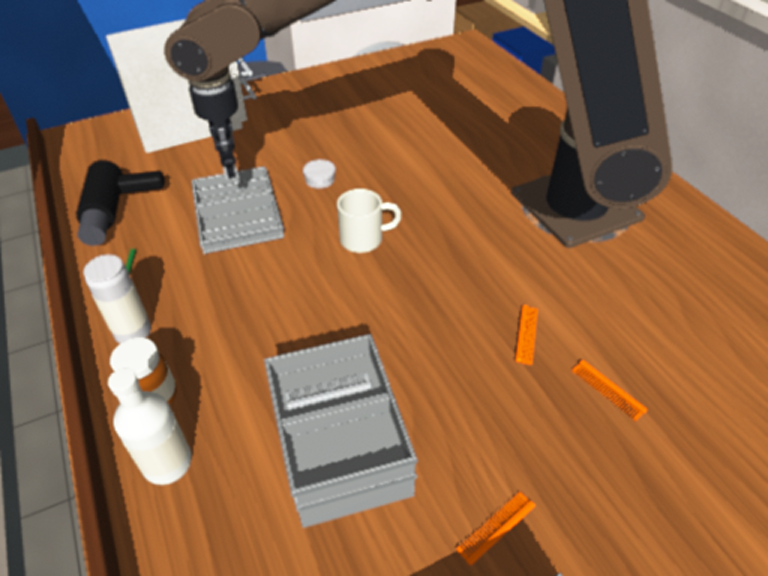

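The comb lies flat in the near compartment (328,390), spine top about 75 mm, which matches its 9 mm on the 66 mm floor. The gripper is over the shallow tray, so descend.

```bash
echo '[[[0.004, 0, 0.02], 0], [[0.004, 0, 0.04], 0], [[0.004, 0, 0.06], 0], [[0.004, 0, 0.075], 0], [[0.004, 0, 0.083], 0], [[0.004, 0, 0.086], 0], [[0.004, 0, 0.086], 0], [[0.004, 0, 0.086], 0]]' | python3 -m inch; echo '[[[0, 0, 0], 0], [[0, 0, 0], 0], [[0, 0, 0], 0], [[0, 0, 0], 0], [[0, 0, 0], 0], [[0, 0, 0], 0], [[0, 0, 0], 0]]' | python3 -m inch 0 80; python3 d.py .6175,-.272,.018,-9.4
```

```text
time_s: 23.02
position: [0.6182, -0.2738, 0.0228]
tool_rot: [0.001, 0.997, -0.081, 0.001]
ft_force: [0.4, -0.3, 0.5]
grip_width: 0.5
grip_force: 0.0
time_s: 23.6
position: [0.6181, -0.2737, 0.0227]
tool_rot: [0.0, 0.997, -0.081, 0.001]
ft_force: [-0.5, 0.5, 5.5]
grip_width: 0.097
grip_force: 81.4
p [ 0.6181 -0.2737  0.0227] yaw -9.3 tilt 0.12 g 0.097 81.4 F [-0.5  0.5  5.5] t 23.6
.6175,-.272,.018,-9.4 -> [-0.0009 -0.0016  0.0047] turn 0.002
```

```bash
echo '[[[0, 0, -0.01], 0], [[0, 0, -0.03], 0], [[0, 0, -0.06], 0], [[0, 0, -0.09], 0], [[0, 0, -0.12], 0], [[0, 0, -0.15], 0], [[0, 0, -0.17], 0], [[0, 0, -0.18], 0]]' | python3 -m inch; echo '[[[0, 0, 0], 0], [[0, 0, 0], 0]]' | python3 -m inch; python3 d.py .6354,.283,.2,-9.3
```

```text
time_s: 24.27
position: [0.6181, -0.2739, 0.2051]
tool_rot: [0.001, 0.997, -0.081, 0.002]
ft_force: [-0.5, -0.7, -1.2]
grip_width: 0.093
grip_force: 80.5
time_s: 24.43
position: [0.6167, -0.273, 0.2002]
tool_rot: [-0.0, 0.997, -0.081, -0.001]
ft_force: [-0.8, -0.1, -2.0]
grip_width: 0.097
grip_force: 80.5
p [ 0.6167 -0.273   0.2002] yaw -9.3 tilt 0.09 g 0.097 80.5 F [-0.8 -0.1 -2. ] t 24.43
.6354,.283,.2,-9.3 -> [-0.0714 -0.5517  0.0006] turn 0.0
```

```bash
echo '[[[-0.001, -0.01, 0], 0], [[-0.004, -0.03, 0], 0], [[-0.008, -0.06, 0], 0], [[-0.012, -0.095, 0], 0], [[-0.017, -0.13, 0], 0], [[-0.021, -0.165, 0], 0], [[-0.026, -0.2, 0], 0], [[-0.031, -0.235, 0], 0]]' | python3 -m inch; echo '[[[-0.004, -0.035, 0], 0], [[-0.009, -0.07, 0], 0], [[-0.014, -0.105, 0], 0], [[-0.019, -0.14, 0], 0], [[-0.024, -0.175, 0], 0], [[-0.029, -0.21, 0], 0], [[-0.033, -0.24, 0], 0], [[-0.037, -0.27, 0], 0]]' | python3 -m inch;echo '[[[-0.002, -0.02, 0], 0], [[-0.003, -0.035, 0], 0], [[-0.003, -0.046, 0], 0], [[-0.003, -0.046, 0], 0], [[-0.003, -0.046, 0], 0]]' | python3 -m inch; python3 d.py .6354,.283,.15,-9.3
```

```text
time_s: 25.1
position: [0.6229, -0.0337, 0.1983]
tool_rot: [-0.001, 0.997, -0.081, -0.003]
ft_force: [1.6, 0.0, -1.6]
grip_width: 0.097
grip_force: 80.4
time_s: 25.77
position: [0.6296, 0.2383, 0.198]
tool_rot: [0.001, 0.997, -0.081, -0.003]
ft_force: [0.1, -0.1, -1.7]
grip_width: 0.098
grip_force: 80.4
time_s: 26.18
position: [0.6359, 0.2816, 0.2002]
tool_rot: [0.001, 0.997, -0.081, -0.001]
ft_force: [-0.1, -0.2, -2.2]
grip_width: 0.093
grip_force: 80.4
p [0.6359 0.2816 0.2002] yaw -9.27 tilt 0.12 g 0.093 80.4 F [-0.1 -0.2 -2.2] t 26.18
.6354,.283,.15,-9.3 -> [-0.0006 -0.0014  0.0502] turn 0.0
```

```bash
echo '[[[0, -0.001, 0.015], 0], [[0, -0.001, 0.03], 0], [[0, -0.001, 0.045], 0], [[0, -0.001, 0.057], 0], [[0, -0.001, 0.063], 0], [[0, -0.001, 0.063], 0], [[0, -0.001, 0.063], 0]]' | python3 -m inch; python3 d.py .6354,.283,.124,-9.3
python3 - <<'E'
from h import *
im,W=cloud("scene"); save(im,"pics/s7.png",(150,150,350,350),3)
E
```

```text
time_s: 26.77
position: [0.6361, 0.2827, 0.1375]
tool_rot: [0.0, 0.997, -0.081, -0.001]
ft_force: [0.0, 0.4, -1.9]
grip_width: 0.094
grip_force: 80.5
p [0.6361 0.2827 0.1375] yaw -9.31 tilt 0.08 g 0.094 80.5 F [ 0.   0.4 -1.9] t 26.77
.6354,.283,.124,-9.3 -> [-0.0008 -0.0002  0.0135] turn -0.0
```

View pics/s7.png

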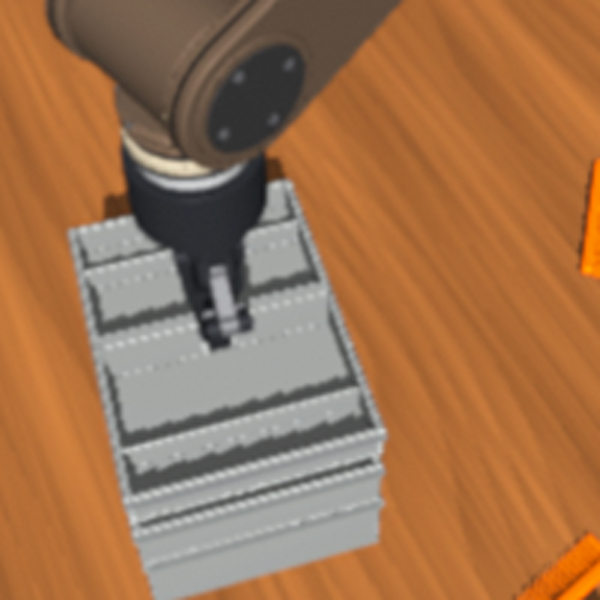

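The shallow tray (230,350) sits square, about 15 mm above home. Lower it gently.

```bash
echo '[[[0, 0, 0.004], 0], [[0, 0, 0.008], 0], [[0, 0, 0.011], 0], [[0, 0, 0.0135], 0], [[0, 0, 0.0135], 0], [[0, 0, 0.0135], 0]]' | python3 -m inch; python3 d.py .6354,.283,.1227,-9.3
```

```text
time_s: 27.32
position: [0.6362, 0.2829, 0.1245]
tool_rot: [0.0, 0.997, -0.081, -0.0]
ft_force: [1.4, 0.2, -1.6]
grip_width: 0.094
grip_force: 80.5
p [0.6362 0.2829 0.1245] yaw -9.29 tilt 0.04 g 0.094 80.5 F [ 1.4  0.2 -1.6] t 27.32
.6354,.283,.1227,-9.3 -> [-0.0008  0.      0.0018] turn 0.0
```

```bash
echo '[[[0, 0, 0.001], 0], [[0, 0, 0.001], 0]]' | python3 -m inch; echo '[[[0, 0, 0], 0], [[0, 0, 0], 0], [[0, 0, 0], 0], [[0, 0, 0], 0], [[0, 0, 0], 0]]' | python3 -m inch 0.45; echo '[[[0, 0, -0.03], 0], [[0, 0, -0.07], 0], [[0, 0, -0.11], 0], [[0, 0, -0.14], 0], [[0, 0, -0.14], 0]]' | python3 -m inch; echo '[[[-0.02, 0.03, 0], 0], [[-0.04, 0.07, 0], 0], [[-0.06, 0.11, 0], 0], [[-0.08, 0.15, 0], 0], [[-0.09, 0.19, 0], 0], [[-0.1, 0.23, 0], 0], [[-0.1, 0.25, 0], 0], [[-0.1, 0.25, 0], 0]]' | python3 -m inch; echo '[[[0, 0, 0], 0], [[0, 0, 0], 0], [[0, 0, 0], 0], [[0, 0, 0], 0]]' | python3 -m inch
python3 - <<'E'
from h import *
for n in("top","scene"):
    im,W=cloud(n);x,y,z=W[...,0],W[...,1],W[...,2]
    m=(abs(x-.634)<.13)&(abs(y-.282)<.14)&(z>.126)&(z<.15)
    k,l,s,c=cv2.connectedComponentsWithStats(cv2.dilate(m.astype(np.uint8),np.ones((3,3))));k=1+np.argmax(s[1:,4]);P=W[(l==k)&m]
    r=cv2.minAreaRect((P[:,:2]*1000).astype(np.float32)); print(n,len(P),r,np.percentile(P[:,2],[5,50,95]))
save(im,"pics/s8.png",s=1.5)
E
python3 d.py
```

```text
time_s: 27.48
position: [0.6364, 0.283, 0.1239]
tool_rot: [-0.0, 0.997, -0.081, 0.0]
ft_force: [-0.0, -0.2, -2.1]
grip_width: 0.097
grip_force: 80.5
time_s: 27.9
position: [0.6366, 0.283, 0.1243]
tool_rot: [-0.0, 0.997, -0.081, 0.0]
ft_force: [0.2, 0.4, -0.1]
grip_width: 0.451
grip_force: 0.0
time_s: 28.32
position: [0.6399, 0.284, 0.2749]
tool_rot: [-0.003, 0.997, -0.081, 0.008]
ft_force: [0.3, 0.7, 0.9]
grip_width: 0.445
grip_force: 0.0
time_s: 28.98
position: [0.4961, 0.0487, 0.264]
tool_rot: [0.001, 0.997, -0.083, 0.0]
ft_force: [0.3, -0.1, 0.0]
grip_width: 0.452
grip_force: 0.0
time_s: 29.32
position: [0.4976, 0.0533, 0.2637]
tool_rot: [-0.0, 0.997, -0.08, -0.0]
ft_force: [0.4, 0.6, -0.4]
grip_width: 0.451
grip_force: 0.0
top 892 ((635.3614501953125, 283.1307067871094), (204.82225036621094, 153.63314819335938), 80.7695541381836) [0.12715077 0.13422081 0.14623695]
scene 2425 ((635.84521484375, 284.00921630859375), (205.29119873046875, 152.98345947265625), 81.00961303710938) [0.12699024 0.1333545  0.14536042]
p [0.4975 0.0532 0.2637] yaw -9.2 tilt 0.02 g 0.449 0.0 F [0.2 0.4 0.1] t 29.42
```

View pics/s8.png

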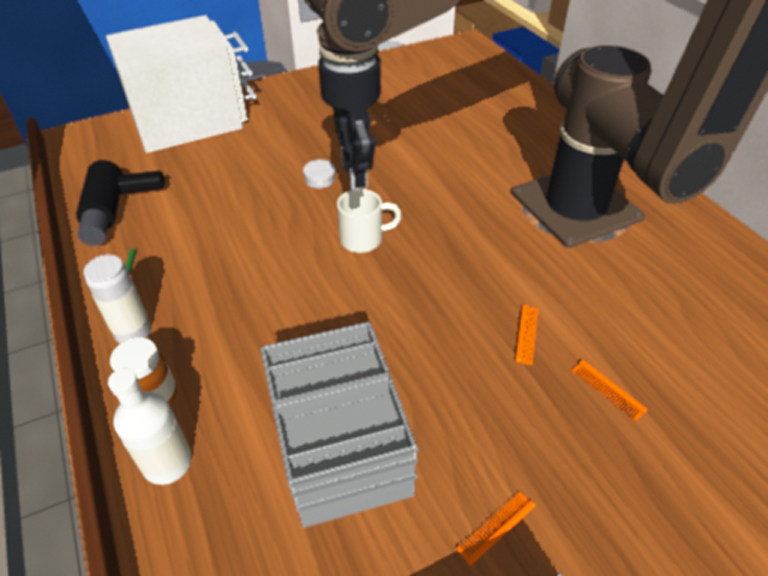

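The tower (340,420) stands square and fully home: rim at 0.134 m, rib at 0.144 m. The mug and tin have not moved and the gripper is clear.

```bash
python3 -c "
from station import robot
print(robot.hand_in())"
```

```text
the job is handed in; nothing more can be done
None
```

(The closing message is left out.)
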